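# Seat a 96-well plate in its clamping nest

## Robot

A 6-joint arm with a two-finger parallel gripper is mounted at the origin on a cart in front of the work surface, level with it; the furniture and walls round the work are solid. World frame = base frame: x ahead of the robot, y to its left, z up, the work surface at z = 0. Lengths are in m, angles in rad, forces in N, time in s.
With the tool pointing down it reaches from about 0.3 to 0.775 m from the base axis. Payload 14.6 kg.
Tool frame: the origin (TCP) lies at the very end of the fingers, on their centre line; the grasp point (between the pads) lies 19 mm behind it; z points along the fingers, y is the line along which they close (so a half turn about z gives the same grasp; the last joint's range is limited). The gripper opens to 94 mm and grips with 3 to 60 N. Pads are 16 mm wide; open, the fingers measure 119 mm over their backs; the gripper's body (75 mm by 177 mm) begins 78 mm behind the grasp point.
Start: joints at [1.069, 0.3, 1.521, -0, 1.321, -0.067], TCP at [0.232, 0.499, 0.205] pointing down, gripper open.
Joint ranges: [-3.03, 3.03], [-0.79, 2.21], [0.23, 2.52], [-1.04, 4.18], [0, 3.07], [-2.55, 2.55]. Speed limits (rad/s): [2.22, 2.22, 2.57, 3.14, 3.14, 3.14].

## Interface

Orientations are given as [roll, pitch, yaw] about the fixed x, y, z axes, in that order (R = Rz(yaw) Ry(pitch) Rx(roll)).
In Python, from station import status, vision, order, silhouettes gives the robot as it stands. The module is installed in compiled form; this text tells all that it offers.
- The arm moves only by the shell command python3 -m pendant 'ROWS' [FORCE]. ROWS is JSON, one flat list of numbers, 7 for each row, row after row: the shift along the tool's x, y, z in units of 500 mm (1.0 is 500 mm), then the turn, a rotation vector about the tool's x, y, z in units of 90 degrees (1.0 is 90 degrees), then the opening, from -1 (shut) to 1 (fully open). A call has 1 to 12 rows; each row is the pose to reach, as a shift and turn from the pose commanded when the call began, along the tool's axes at that moment; what a row does not reach only later rows make up. A row lasts 1/10 s, in which the tool goes at most 50 mm and 8.59 degrees, less where a joint would pass 70% of its speed; a pose out of reach is approached as far as the arm can. A call with a number of a shift or a turn outside -1 to 1 is refused whole. A call with a gripper value outside its range is refused whole. The fingers move at their own pace and stop on an object; FORCE is the grip in N (left out, the last holds). Time passes only in rows, so rows that repeat a pose let the fingers close. It gives the time, the measured TCP pose, the force, the opening and the grip force at its end, in the units of the state.
- status.get_obs(): the state, without advancing time (a new reading comes with each control period).
- vision.camera(name): name is "side" or "top"; returns a dict with "pixels" (384x512x3 uint8, red, green, blue), "K" (3x3 intrinsics, pixels), "R" (3x3) and "t" (3): a world point X has camera coordinates R X + t. Camera axes: x right, y down, z forward; pixel columns grow to the right and rows downward; lengths in m; the calibration is good to about 2 mm. A picture is of the moment at which its call begins. There is no depth.
- order.hand_in(): hands the job in; it is judged then, once.
Trained networks look in a picture, given as the dict that the camera call returned (one of the last four; its "shot" number tells which), for a name from the list of things; names that differ only in an ending like _2 or _b are one class to them, and where a whole thing is asked for, a point or a joint stands for the part that bears it (a point fixed in the world has none). Each returns a list of dicts, best first, with "score" (0 to 1); they miss things now and then, are a little off and sometimes report something else, mostly with a low value. They report only what shows in the picture. A call takes as long as a camera call.
- silhouettes(target, picture): "region" (384x512 bool, what is visible of it) and "extent" ([left, top, right, bottom] in pixels, round what is visible of it).
The state is a dict: "time_s": time; "qpos": joint angles; "joint_vel": joint speeds; "tau": joint torques, N m; "ee_pos": TCP position; "eef_rot": TCP orientation; "force": force on the tool from outside, world axes, zero at the start; "moment": the same for the moment, N m; "grip_width": finger opening in m; "grip_force": force on a finger pad.
Only numpy, scipy, OpenCV 4.12 (cv2) and the standard library are available. Lean on these libraries where they do the work, as an engineer would, in place of code of your own. Each camera call takes 0.05 s, during which the arm holds its last target. There are 200 camera calls.

## Task

Push the white 96-well plate across the dark nest with the fingertips until it sits square in the corner, flat against both the long side rail and the end stop. Then push the red-knobbed lever round as far as it goes so that its cam clamps the plate there. The plate is only pushed, never picked up or tipped, and the bottle, jar, dish and pen around the nest stay where they are.

Things in the scene. Friction and masses are not known exactly. Their poses are not given: they have to be found in the camera images.
- nest: dark base plate 330 x 160 mm, fixed, upper face 8 mm above the table. Origin: centre of its underside; x along the 330 mm length, z up. Aluminium side rail along the +y edge, x = -148 to 152 mm (bearing face y = 60 mm); aluminium end stop across the +x end, y = -28 to 60 mm (bearing face x = 140 mm); both rise 12 mm above the upper face. The -x and -y sides are open.
- seat (a point): where the plate's origin lies once seated against rail and stop: x = 76.1, y = 17.2 mm in the nest's frame, on its upper face. The seated plate's long side runs along the nest's x.
- plate: white 96-well microplate, 127.8 mm (its x) by 85.5 mm (its y), 14.4 mm high, about 0.12 kg, loose, lying askew on the nest's upper face, short of the clamp and off the rail. The lower 7 mm has the full size; above it is 1 mm smaller on each side. Origin: centre of its underside. It slides with 1 to 3 N.
- lever (a joint): clamp lever's angle (rad) about its upright pin: 0 open, 1.92 closed against its own stop; grows clockwise seen from above. Starts at 0 to 0.3. About 1 N at the knob turns it, 2 to 3 N near the end where the cam presses; it stays where left. At 0 it points 70 degrees clockwise of the nest's +x (so mostly to -y), at 1.92 along -x beside the plate. The plate passes the cam only while it is open.
- lever_knob (a point): middle of the red upright knob at the lever's end, 28 mm above the table, 66 mm from the pin; 16 to 18 mm in diameter, from 14 to 47 mm above the table. Between pin and knob runs a round steel bar 10 mm thick, 24.5 mm above the table.
- lever_pivot (a point): axis of the lever's pin, on the nest's upper face, at x = 76, y = -49.1 mm in the nest's frame. Round the pin, at the lever's foot, sits the cam: a steel disc 30 mm in diameter, 1 to 12 mm above the upper face, its centre 9 mm off the pin. With the lever open it leaves 8 mm or more beside a plate that lies on the rail; closed, it presses the plate towards the rail.
- dropper_bottle: brown dropper bottle with a black bulb, 29 mm across, 94 mm high, loose, upright on the table behind the side rail; origin: centre of its underside. Bystander.
- specimen_jar: white lidded specimen jar, 50 mm across, 58 mm high, loose, on the table behind the side rail; origin: centre of its underside. Bystander.
- marker_pen: marker pen, 135 mm long (its y), 14 mm thick, loose, lying on the table off the open end of the nest; origin: under its middle. Bystander.
- petri_dish: shut petri dish, 62 mm across, 14 mm high, loose, on the table off the open end of the nest; origin: centre of its underside. Bystander.

How it is judged:
On the way, in this order (a step that is already met when the one before it is completed fails the run):
1. the plate is pushed square into the corner of rail and end stop, the lever still open (x of plate in the frame of nest above 0.0736 m and y of plate in the frame of nest above 0.0137 m and angle between the x axis of plate and the x axis of nest, either way round below 0.04 rad and value of joint lever below 0.6 rad), for 0.2 s.
2. the lever is swung fully round and the cam clamps the plate (value of joint lever above 1.86 rad and contact force between plate and lever above 1 N), for 0.2 s.
At the end, for the whole second after the job is handed in: The plate lies flat on the nest within 2 mm of its seat against both side rail and end stop and within 0.025 rad of square, at rest; the lever is fully round (beyond 1.86 rad) and its cam presses on the plate with more than 1 N (all of step 2 and x of plate in the frame of nest between 0.0741 and 0.0781 m and y of plate in the frame of nest between 0.0152 and 0.0192 m and z of plate in the frame of nest below 0.01 m and angle between the x axis of plate and the x axis of nest, either way round below 0.025 rad and linear speed of plate below 0.01 m/s); the robot touches nothing.
It fails at once if the plate is lifted off the nest (z of plate in the frame of nest above 0.014 m).
It fails at once if the plate is tipped (angle between plate's own z axis and vertical above 0.12 rad).
It fails at once if a bystander is moved (distance of any of dropper_bottle, specimen_jar, marker_pen, petri_dish from where it was at the start of the episode above 0.015 m).
It also fails if it takes over 61 s, if anything falls off the work surface, if the arm or the gripper's body presses on something with over 40 N, if the wrist force passes 120 N, or if a joint passes its speed limit or range.

## Working session

There is one attempt and no reset: what is moved stays moved. The work goes in short steps, Python scripts to look and compute and a shell command to move; the robot and the scene stay as the last step left them, time stands still between calls to the robot, and variables do not carry over. Pictures are saved under pics/ and viewed, at most 10 in all, crops included, and the job is handed in when it is done.

```bash
mkdir -p pics
cat > h.py <<'E'
import numpy as np, cv2
from station import status, vision, order, silhouettes
def grab(n):
    return vision.camera(n)
def ray(p,uv):
    d=p["R"].T@np.linalg.inv(p["K"])@np.array([uv[0],uv[1],1.]); c=-p["R"].T@p["t"]; return c,d
def onz(p,uv,z):
    c,d=ray(p,uv); return c+d*(z-c[2])/d[2]
def proj(p,X):
    q=(p["K"]@(p["R"]@np.asarray(X,float).T+p["t"][:,None])); return (q[:2]/q[2]).T
def save(p,n): cv2.imwrite("pics/"+n,p["pixels"][:,:,::-1])
E
python3 - <<'E'
from h import *
o=status.get_obs(); print({k:np.round(v,3) for k,v in o.items()})
ims=[]
for n in("top","side"):
    p=grab(n); ims.append(p["pixels"]); print(n,"cam",np.round(-p["R"].T@p["t"],3),"axis",np.round(p["R"][2],2))
    save(p,n+"0.png")
    for t in("nest","plate","lever","lever_knob","dropper_bottle","specimen_jar","marker_pen","petri_dish"):
        for r in silhouettes(t,p)[:2]:
            g=r["region"]; ys,xs=np.nonzero(g); c=(xs.mean(),ys.mean())
            print(t,round(r["score"],2),np.round(r["extent"]),np.round(c),g.sum(), np.round(onz(p,c,.02),3), np.round(cv2.minAreaRect(np.c_[xs,ys].astype(np.float32))[2],1))
E
```

```text
{'time_s': np.float64(0.0), 'qpos': array([ 1.069,  0.3  ,  1.522,  0.   ,  1.321, -0.067]), 'joint_vel': array([ 0.001,  0.001, -0.003,  0.   , -0.001, -0.   ]), 'tau': array([-0.0000e+00, -5.3179e+01, -3.5274e+01,  7.1000e-02,  2.4000e-02,
       -0.0000e+00]), 'ee_pos': array([0.232, 0.499, 0.205]), 'eef_rot': array([-3.14 , -0.   ,  2.707]), 'force': array([0.041, 0.336, 0.195]), 'moment': array([0.038, 0.006, 0.02 ]), 'grip_force': np.float64(0.0), 'grip_width': np.float64(0.094)}
top cam [0.504 0.127 0.887] axis [ 0.07  0.02 -1.  ]
nest 0.76 [263. 134. 438. 243.] [359. 187.] 10443 [ 0.585 -0.049  0.02 ] 79.7
nest 0.58 [201. 157. 232. 190.] [218. 172.] 756 [0.608 0.229 0.02 ] 90.0
plate 0.87 [282. 175. 346. 217.] [312. 197.] 2814 [0.563 0.043 0.02 ] 1.0
lever 0.76 [378. 200. 411. 242.] [394. 217.] 389 [ 0.528 -0.117  0.02 ] 58.5
lever 0.72 [328. 112. 346. 132.] [337. 122.] 260 [ 0.713 -0.004  0.02 ] 45.0
lever_knob 0.92 [378. 201. 410. 243.] [394. 218.] 397 [ 0.527 -0.118  0.02 ] 59.0
dropper_bottle 0.79 [330. 110. 348. 133.] [337. 122.] 239 [ 0.713 -0.003  0.02 ] 26.6
specimen_
[... 218 characters left out ...]
29 0.02 ] 90.0
side cam [ 0.326 -0.704  0.54 ] axis [ 0.27  0.83 -0.48]
nest 0.8 [205. 200. 354. 312.] [284. 260.] 6630 [ 0.582 -0.103  0.02 ] 41.1
plate 0.8 [229. 203. 284. 245.] [254. 224.] 1507 [0.563 0.03  0.02 ] 80.5
lever 0.57 [238. 258. 276. 285.] [256. 271.] 460 [ 0.521 -0.117  0.02 ] 69.9
lever_knob 0.72 [232. 261. 275. 286.] [256. 271.] 420 [ 0.522 -0.117  0.02 ] 74.9
dropper_bottle 0.61 [317. 191. 333. 230.] [326. 216.] 444 [0.726 0.018 0.02 ] 8.1
specimen_jar 0.69 [299. 185. 316. 220.] [306. 201.] 548 [0.708 0.09  0.02 ] 90.0
marker_pen 0.7 [174. 194. 223. 204.] [197. 198.] 265 [0.467 0.169 0.02 ] 79.4
petri_dish 0.83 [238. 174. 261. 194.] [248. 183.] 305 [0.604 0.211 0.02 ] 90.0
```

View pics/top0.png

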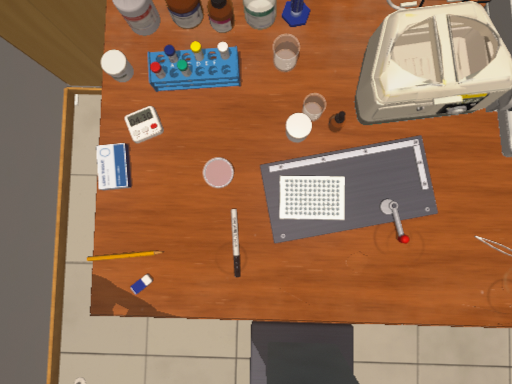

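View pics/side0.png

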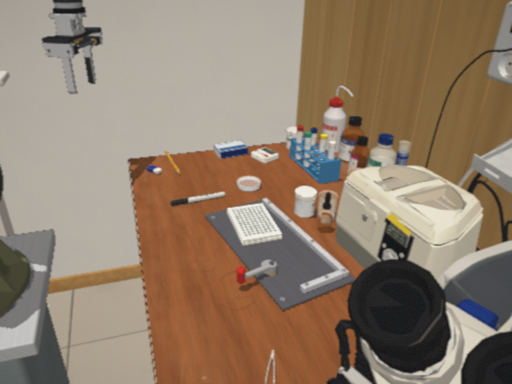

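The top view shows the nest at about (262..438, 137..241). Its rail runs along the upper edge and its stop is at the right, near (422,165). The plate is at (312,197), the lever pin at (389,207) and the knob at (404,239). In the side view the knob is at (241,274). Next I'll fit poses.

```bash
cat >> h.py <<'E'
from scipy.optimize import minimize, least_squares
def T(pose,P):
    x,y,a=pose; c,s=np.cos(a),np.sin(a); P=np.asarray(P,float)
    return np.c_[x+c*P[:,0]-s*P[:,1], y+s*P[:,0]+c*P[:,1], P[:,2]]
def box(x0,x1,y0,y1,z0,z1): return np.array([[x,y,z] for x in(x0,x1) for y in(y0,y1) for z in(z0,z1)])
NEST=[box(-.165,.165,-.08,.08,0,.008),box(-.148,.152,.06,.072,.008,.02),box(.14,.152,-.028,.06,.008,.02)]
PLATE=[box(-.0639,.0639,-.04275,.04275,.008,.015),box(-.0629,.0629,-.04175,.04175,.015,.0224)]
S=4
def render(p,pose,boxes):
    m=np.zeros((384*S,512*S),np.uint8)
    for b in boxes:
        h=cv2.convexHull(((proj(p,T(pose,b))+.5)*S*16).astype(np.int32)); cv2.fillConvexPoly(m,h,1,shift=4)
    return cv2.resize(m.astype(np.float32),(512,384),interpolation=cv2.INTER_AREA)
def fit(data,boxes,x0):
    # data: list of (picture, mask, ignore)
    def f(x):
        pose=(x[0]/100,x[1]/100,x[2]/10); e=0
        for p,m,ig in data:
            e+=(np.abs(render(p,pose,boxes)-m)*~ig).sum()/m.sum()
        return e
    x0=np.array([x0[0]*100,x0[1]*100,x0[2]*10])
    for sc in(1,.3):
        r=minimize(f,x0,method="Nelder-Mead",options=dict(initial_simplex=x0+np.vstack([np.zeros(3),np.eye(3)*sc]),xatol=.003,fatol=1e-5)); x0=r.x
    return np.array([x0[0]/100,x0[1]/100,x0[2]/10]),r.fun
def reg(t,p):
    r=silhouettes(t,p); return r[0]["region"] if r else np.zeros((384,512),bool)
def rel(n,p):
    c,s=np.cos(n[2]),np.sin(n[2]); d=p[:2]-n[:2]; a=(p[2]-n[2]+np.pi/2)%np.pi-np.pi/2
    return np.array([c*d[0]+s*d[1],-s*d[0]+c*d[1],a])
def red(p):
    h=cv2.cvtColor(p["pixels"],cv2.COLOR_RGB2HSV); m=((h[...,0]<6)|(h[...,0]>174))&(h[...,1]>190)&(h[...,2]>110)
    l=reg("lever",p); m&=cv2.dilate(l.astype(np.uint8),np.ones((7,7)))>0
    ys,xs=np.nonzero(m); return np.array([xs.mean(),ys.mean()]),m.sum()
def tri(a,ua,b,ub):
    A=[];B=[]
    for p,u in((a,ua),(b,ub)):
        c,d=ray(p,u); d/=np.linalg.norm(d); M=np.eye(3)-np.outer(d,d); A.append(M);B.append(M@c)
    return np.linalg.lstsq(np.vstack(A),np.hstack(B),rcond=None)[0]
E
python3 - <<'E'
from h import *
ps=[grab("top"),grab("side")]; N=[];P=[];K=[]
for p in ps:
    n,pl,l=reg("nest",p),reg("plate",p),reg("lever",p)
    ig=cv2.dilate(l.astype(np.uint8),np.ones((5,5)))>0
    N.append((p,(n|pl).astype(np.float32),ig)); P.append((p,pl.astype(np.float32),np.zeros_like(ig)))
    K.append(red(p))
for nm,D in(("top",slice(0,1)),("side",slice(1,2)),("both",slice(0,2))):
    n,e=fit(N[D],NEST,(.585,-.049,-1.42)); q,f=fit(P[D],PLATE,(.563,.043,-1.57))
    print(nm,np.round(n,4),round(e,3),np.round(q,4),round(f,3),"rel",np.round(rel(n,q),4))
print(K); k=tri(ps[0],K[0][0],ps[1],K[1][0]); print("knob",np.round(k,4))
pv=T(n,[[.076,-.0491,.0]])[0]; d=k[:2]-pv[:2]; print("pivot",pv,"r",np.hypot(*d),"lever",n[2]-np.radians(70)-np.arctan2(d[1],d[0]))
im=ps[0]["pixels"].copy()
for pose,bs in((n,NEST),(q,PLATE)):
    for b in bs: cv2.polylines(im,[cv2.convexHull(np.round(proj(ps[0],T(pose,b))).astype(np.int32))],True,(0,255,0))
im=cv2.resize(im[120:260,190:450],None,fx=3,fy=3,interpolation=cv2.INTER_CUBIC); cv2.imwrite("pics/fit.png",im[...,::-1])
E
```

```text
top [ 0.5837 -0.0296 -1.3621] 0.021 [ 0.5637  0.043  -1.5474] 0.027 rel [-0.0752 -0.0045 -0.1853]
side [ 0.5857 -0.0269 -1.3674] 0.047 [ 0.5653  0.0444 -1.5673] 0.041 rel [-0.074  -0.0056 -0.1999]
both [ 0.5842 -0.0285 -1.3604] 0.08 [ 0.5646  0.0434 -1.5614] 0.079 rel [-0.0744 -0.0041 -0.201 ]
[(array([404.06666667, 238.9       ]), np.int64(60)), (array([nan, nan]), np.int64(0))]
 ** On entry to DLASCL parameter number  4 had an illegal value
 ** On entry to DLASCL parameter number  4 had an illegal valueh.py:44: RuntimeWarning: Mean of empty slice.
  ys,xs=np.nonzero(m); return np.array([xs.mean(),ys.mean()]),m.sum()
  ret = ret.dtype.type(ret / rcount)
Traceback (most recent call last):
  File "h.py", line 49, in tri
    return np.linalg.lstsq(np.vstack(A),np.hstack(B),rcond=None)[0]
           ~~~~~~~~~~~~~~~^^^^^^^^^^^^^^^^^^^^^^^^^^^^^^^^^^^^^^
numpy.linalg.LinAlgError: SVD did not converge in Linear Least Squares
```

Run:
```python
from h import *
ps=[grab("top"),grab("side")]; N=[];P=[];K=[]
for p,c in zip(ps,((404,239),(241,274))):
    n,pl,l=reg("nest",p),reg("plate",p),reg("lever",p)
    ig=cv2.dilate(l.astype(np.uint8),np.ones((5,5)))>0
    N.append((p,(n|pl).astype(np.float32),ig)); P.append((p,pl.astype(np.float32),np.zeros_like(ig)))
    h=p["pixels"].astype(int); m=(h[...,0]>110)&(h[...,0]-h[...,1]>90)&(h[...,1]<60)
    yy,xx=np.mgrid[:384,:512]; m&=np.hypot(xx-c[0],yy-c[1])<14; K.append(np.array([xx[m].mean(),yy[m].mean()])); print(m.sum(),K[-1])
n,e=fit(N,NEST,(.585,-.029,-1.36)); q,f=fit(P,PLATE,(.564,.043,-1.55))
print(n,e,q,f,rel(n,q)); np.save("nest.npy",n)
k=tri(ps[0],K[0],ps[1],K[1]); print("knob",np.round(k,4))
pv=T(n,[[.076,-.0491,.0]])[0]; d=k[:2]-pv[:2]; print("pivot",pv,"r",np.hypot(*d),"lever",n[2]-np.radians(70)-np.arctan2(d[1],d[0]))
out=[]
for p,w in zip(ps,((200,120),(160,165))):
    im=p["pixels"].copy()
    im=cv2.resize(im[w[1]:w[1]+150,w[0]:w[0]+250],None,fx=3,fy=3,interpolation=cv2.INTER_CUBIC)
    for pose,bs in((n,NEST),(q,PLATE)):
        for b in bs: cv2.polylines(im,[cv2.convexHull(np.round((proj(p,T(pose,b))+.5-w)*3).astype(np.int32))],True,(0,255,0))
    out.append(im[:300] if 0 else cv2.resize(im,(500,300)))
cv2.imwrite("pics/fit.png",np.vstack(out)[...,::-1])
```

```text
62 [404.32258065 238.98387097]
105 [240.37142857 274.42857143]
[ 0.58425712 -0.02895573 -1.36174345] 0.07489228248596191 [ 0.5652604   0.04324938 -1.55530536] 0.09130845963954926 [-0.07457551 -0.00359814 -0.19356191]
knob [ 0.4869 -0.1335  0.033 ]
pivot [ 0.55199868 -0.11349095  0.        ] r 0.06807358413005904 lever 0.26003064241058027
```

View pics/fit.png

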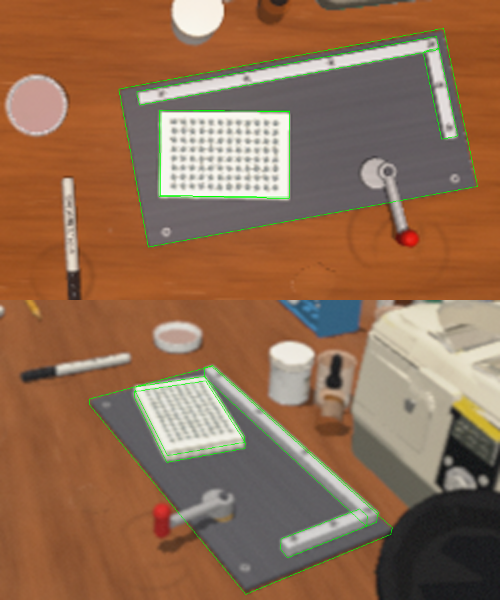

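```bash
cat >> h.py <<'E'
from scipy.spatial.transform import Rotation as Ro
def plan(*wps):
    # wps: nest x,y (m), world z, yaw rel nest (rad); prints rows from current pose
    n=np.load("nest.npy"); o=status.get_obs(); R0=Ro.from_euler("xyz",o["eef_rot"])
    print("t",round(float(o["time_s"]),2),"tcp nest",np.round(rel(n,np.r_[o["ee_pos"][:2],0])[:2],4),"z",round(float(o["ee_pos"][2]),4),"F",np.round(o["force"],1),"w",round(float(o["grip_width"]),3))
    for x,y,z,a in wps:
        X=T(n,[[x,y,z]])[0]; Rt=Ro.from_euler("xyz",[np.pi,0,n[2]+a])
        s=R0.inv().apply(X-o["ee_pos"])/.5; r=(R0.inv()*Rt).as_rotvec()/(np.pi/2)
        print(np.round(X,3),"row",np.round(s,3),np.round(r,3), "rows>=",int(max(np.ceil(np.linalg.norm(s)*10),np.ceil(np.linalg.norm(r)*90/8.59))))
def look(tag=None):
    n=np.load("nest.npy"); P=[]
    for c in("top","side"):
        p=grab(c); pl=reg("plate",p); P.append((p,pl.astype(np.float32),np.zeros_like(pl)))
        if tag: save(p,f"{tag}_{c}.png")
    q0=n
    ys,xs=np.nonzero(P[0][1]); q0=onz(P[0][0],(xs.mean(),ys.mean()),.02)
    for D in(P[:1],P):
        q,f=fit(D,PLATE,(q0[0],q0[1],n[2])); print("plate rel",np.round(rel(n,q),4),round(f,3))
E
python3 - <<'E'
from h import *
plan((-.075,-.09,.12,np.pi*1.5),(-.075,-.09,.0115,np.pi*1.5))
E
```

```text
t 1.8 tcp nest [-0.5895 -0.2354] z 0.2055 F [-0.3 -0.  -0.3] w 0.094
[0.481 0.026 0.12 ] row [-0.85  -0.648  0.171] [ 0.   -0.   -0.41] rows>= 11
[0.481 0.026 0.012] row [-0.85  -0.648  0.388] [ 0.   -0.   -0.41] rows>= 12
```

```bash
python3 -m pendant '[-0.85,-0.648,0.171,0,0,-0.41,0.5,-0.85,-0.648,0.171,0,0,-0.41,0.5,-0.85,-0.648,0.171,0,0,-0.41,0.5,-0.85,-0.648,0.171,0,0,-0.41,0.5,-0.85,-0.648,0.171,0,0,-0.41,0.5,-0.85,-0.648,0.171,0,0,-0.41,0.5,-0.85,-0.648,0.171,0,0,-0.41,0.5,-0.85,-0.648,0.171,0,0,-0.41,0.5,-0.85,-0.648,0.171,0,0,-0.41,0.5,-0.85,-0.648,0.171,0,0,-0.41,0.5,-0.85,-0.648,0.171,0,0,-0.41,0.5,-0.85,-0.648,0.171,0,0,-0.41,0.5]'
python3 - <<'E'
from h import *
plan((-.075,-.085,.08,np.pi*1.5),(-.075,-.085,.0115,np.pi*1.5))
E
```

```text
time_s: 3.0
ee_pos: [0.4818, 0.0221, 0.1191]
eef_rot: [-3.141, -0.001, -2.936]
force: [0.3, -0.1, 0.5]
grip_width: 0.0704
grip_force: 0.0
t 3.0 tcp nest [-0.0713 -0.0896] z 0.1191 F [ 0.3 -0.1  0.5] w 0.07
[0.486 0.027 0.08 ] row [-0.009  0.008  0.078] [-0.    -0.    -0.002] rows>= 1
[0.486 0.027 0.012] row [-0.009  0.008  0.215] [-0.    -0.    -0.002] rows>= 3
```

```bash
python3 -m pendant '[-0.009,0.008,0.08,0,0,0,0.5,-0.009,0.008,0.15,0,0,0,0.5,-0.009,0.008,0.2,0,0,0,0.5,-0.009,0.008,0.214,0,0,0,0.5,-0.009,0.008,0.214,0,0,0,0.5,-0.009,0.008,0.214,0,0,0,0.5]'
python3 - <<'E'
from h import *
plan((-.075,-.035,.0115,np.pi*1.5),(-.075,-.045,.0115,np.pi*1.5))
E
```

```text
time_s: 3.6
ee_pos: [0.4849, 0.031, 0.0142]
eef_rot: [-3.141, 0.002, -2.932]
force: [-0.9, 0.0, -0.2]
grip_width: 0.0703
grip_force: 0.0
t 3.6 tcp nest [-0.0793 -0.0847] z 0.0142 F [-0.9  0.  -0.2] w 0.07
[0.534 0.037 0.012] row [-0.099 -0.009  0.006] [-0.     0.001  0.   ] rows>= 1
[0.525 0.035 0.012] row [-0.079 -0.009  0.006] [-0.     0.001  0.   ] rows>= 1
```

```bash
python3 -m pendant '[-0.006,-0.006,0.003,0,0,0,0.5,-0.013,-0.009,0.003,0,0,0,0.5,-0.02,-0.009,0.003,0,0,0,0.5,-0.027,-0.009,0.003,0,0,0,0.5,-0.034,-0.009,0.003,0,0,0,0.5,-0.041,-0.009,0.003,0,0,0,0.5,-0.048,-0.009,0.003,0,0,0,0.5,-0.055,-0.009,0.003,0,0,0,0.5,-0.062,-0.009,0.003,0,0,0,0.5,-0.069,-0.009,0.003,0,0,0,0.5,-0.076,-0.009,0.003,0,0,0,0.5,-0.079,-0.009,0.003,0,0,0,0.5]'
python3 - <<'E'
from h import *
look()
plan((-.075,-.033,.0115,np.pi*1.5))
E
```

```text
time_s: 4.8
ee_pos: [0.5241, 0.0347, 0.0114]
eef_rot: [-3.142, 0.0, -2.932]
force: [-0.7, -0.7, -0.1]
grip_width: 0.0708
grip_force: 0.3
plate rel [-0.0803  0.0323 -0.0485] 1.109
plate rel [-0.0817  0.0116 -0.0715] 1.587
t 5.0 tcp nest [-0.0747 -0.046 ] z 0.0114 F [ 0.6 -0.2  0. ] w 0.07
[0.536 0.038 0.012] row [-0.026  0.001 -0.   ] [0. 0. 0.] rows>= 1
```

```bash
python3 -m pendant '[-0.005,0,0,0,0,0,0.5,-0.01,0,0,0,0,0,0.5,-0.014,0,0,0,0,0,0.5,-0.018,0,0,0,0,0,0.5,-0.021,0,0,0,0,0,0.5,-0.023,0,0,0,0,0,0.5,-0.024,0,0,0,0,0,0.5,-0.024,0,0,0,0,0,0.5]'
python3 - <<'E'
from h import *
p=grab("top"); save(p,"a_top.png"); im=p["pixels"][100:250,230:450]; cv2.imwrite("pics/a.png",cv2.resize(im,None,fx=3,fy=3)[...,::-1])
plan((-.075,-.033,.0115,np.pi*1.5))
E
```

```text
time_s: 5.8
ee_pos: [0.5343, 0.0369, 0.0113]
eef_rot: [3.141, -0.003, -2.932]
force: [-9.6, -2.1, 6.7]
grip_width: 0.0707
grip_force: 5.2
t 5.85 tcp nest [-0.0748 -0.0352] z 0.0113 F [-10.7  -2.3   7. ] w 0.071
[0.536 0.038 0.012] row [-0.004  0.    -0.   ] [ 0.    -0.002  0.   ] rows>= 1
```

View pics/a.png

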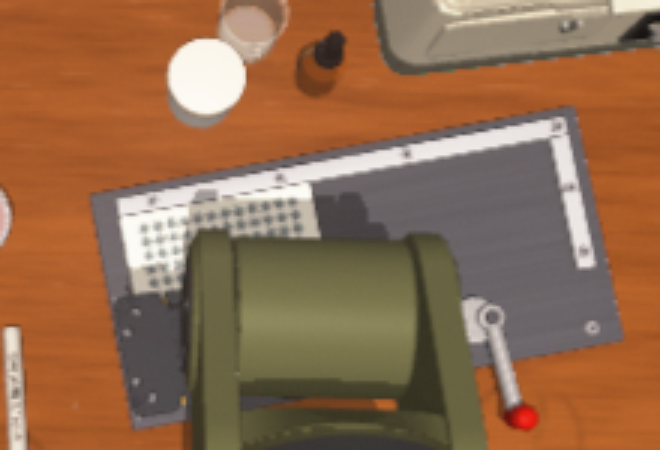

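The plate lies flush along the rail: its upper edge runs parallel to the rail from about (120,205) to (310,185) in the crop. Next I retract and go round to the end face.

```bash
python3 -m pendant '[0.02,0,0,0,0,0,0.5,0.04,0,0,0,0,0,0.5,0.05,0,-0.06,0,0,0,0.5,0.05,0,-0.14,0,0,0,0.5,0.05,0,-0.2,0,0,0,0,0.05,0,-0.2,0,0,0,-0.15]'
python3 - <<'E'
from h import *
plan((-.172,.01,.1,np.pi),(-.172,.01,.0115,np.pi))
E
```

```text
time_s: 6.45
ee_pos: [0.5125, 0.0318, 0.1154]
eef_rot: [-3.14, 0.007, -2.932]
force: [1.1, -0.8, -0.6]
grip_width: 0.0578
grip_force: 0.0
t 6.45 tcp nest [-0.0743 -0.0576] z 0.1154 F [ 1.1 -0.8 -0.6] w 0.058
[0.558 0.141 0.1  ] row [-0.135  0.195  0.031] [0.003 0.004 1.   ] rows>= 11
[0.558 0.141 0.012] row [-0.134  0.196  0.208] [0.003 0.004 1.   ] rows>= 11
```

```bash
python3 -m pendant '[-0.135,0.195,0,0,0,1,-0.15,-0.135,0.195,0,0,0,1,-0.15,-0.135,0.195,0,0,0,1,-0.15,-0.135,0.195,0,0,0,1,-0.15,-0.135,0.195,0,0,0,1,-0.15,-0.135,0.195,0,0,0,1,-0.15,-0.135,0.195,0,0,0,1,-0.15,-0.135,0.195,0,0,0,1,-0.15,-0.135,0.195,0,0,0,1,-0.15,-0.135,0.195,0,0,0,1,-0.15,-0.135,0.195,0,0,0,1,-0.15,-0.135,0.195,0,0,0,1,-0.15]'
python3 - <<'E'
from h import *
look("b")
plan((-.172,.01,.0115,np.pi))
E
```

```text
time_s: 7.65
ee_pos: [0.5563, 0.1411, 0.1106]
eef_rot: [-3.141, -0.0, 1.779]
force: [0.1, 0.3, -0.5]
grip_width: 0.0399
grip_force: 0.0
plate rel [-0.0729  0.0168  0.0017] 1.639
plate rel [-0.0832  0.0172 -0.0075] 1.74
t 7.85 tcp nest [-0.1722  0.0083] z 0.1112 F [ 0.9  0.4 -0.7] w 0.04
[0.558 0.141 0.012] row [-0.     0.003  0.199] [-0.    -0.     0.002] rows>= 2
```

```bash
python3 -m pendant '[0,0.003,0.08,0,0,0,-0.15,0,0.003,0.15,0,0,0,-0.15,0,0.003,0.19,0,0,0,-0.15,0,0.003,0.199,0,0,0,-0.15,0,0.003,0.199,0,0,0,-0.15,-0.01,0.003,0.199,0,0,0,-0.15,-0.02,0.003,0.199,0,0,0,-0.15,-0.03,0.003,0.199,0,0,0,-0.15,-0.04,0.003,0.199,0,0,0,-0.15,-0.05,0.003,0.199,0,0,0,-0.15,-0.06,0.003,0.199,0,0,0,-0.15,-0.06,0.003,0.199,0,0,0,-0.15]'
python3 - <<'E'
from h import *
plan((-.04,.01,.0115,np.pi),(.004,.01,.0115,np.pi))
E
```

```text
time_s: 9.05
ee_pos: [0.5647, 0.1115, 0.0119]
eef_rot: [-3.142, 0.0, 1.779]
force: [0.0, -0.0, -0.6]
grip_width: 0.0399
grip_force: 0.0
t 9.05 tcp nest [-0.1415  0.01  ] z 0.0119 F [ 0.  -0.  -0.6] w 0.04
[0.586 0.012 0.012] row [-0.203  0.     0.001] [-0.  0. -0.] rows>= 3
[ 0.595 -0.031  0.012] row [-0.291  0.     0.001] [-0.  0. -0.] rows>= 3
```

```bash
python3 -m pendant '[-0.012,0,0,0,0,0,-0.15,-0.024,0,0,0,0,0,-0.15,-0.036,0,0,0,0,0,-0.15,-0.048,0,0,0,0,0,-0.15,-0.06,0,0,0,0,0,-0.15,-0.072,0,0,0,0,0,-0.15,-0.084,0,0,0,0,0,-0.15,-0.096,0,0,0,0,0,-0.15,-0.108,0,0,0,0,0,-0.15,-0.12,0,0,0,0,0,-0.15,-0.132,0,0,0,0,0,-0.15,-0.144,0,0,0,0,0,-0.15]'
python3 -m pendant '[-0.012,0,0,0,0,0,-0.15,-0.024,0,0,0,0,0,-0.15,-0.036,0,0,0,0,0,-0.15,-0.048,0,0,0,0,0,-0.15,-0.06,0,0,0,0,0,-0.15,-0.072,0,0,0,0,0,-0.15,-0.084,0,0,0,0,0,-0.15,-0.096,0,0,0,0,0,-0.15,-0.106,0,0,0,0,0,-0.15,-0.114,0,0,0,0,0,-0.15,-0.12,0,0,0,0,0,-0.15,-0.12,0,0,0,0,0,-0.15]'
python3 - <<'E'
from h import *
p=grab("top"); cv2.imwrite("pics/c.png",cv2.resize(p["pixels"][100:250,230:450],None,fx=3,fy=3)[...,::-1])
plan((.004,.01,.0115,np.pi))
E
```

```text
time_s: 10.25
ee_pos: [0.5796, 0.0413, 0.0119]
eef_rot: [-3.142, 0.0, 1.78]
force: [-0.2, 2.0, -0.3]
grip_width: 0.04
grip_force: 0.3
time_s: 11.45
ee_pos: [0.5921, -0.0172, 0.012]
eef_rot: [3.141, 0.0, 1.78]
force: [0.5, -0.2, -0.9]
grip_width: 0.0397
grip_force: 0.0
t 11.5 tcp nest [-0.0101  0.0101] z 0.012 F [-0.2  0.3 -0.3] w 0.04
[ 0.595 -0.031  0.012] row [-0.028 -0.     0.001] [0. 0. 0.] rows>= 1
```

View pics/c.png

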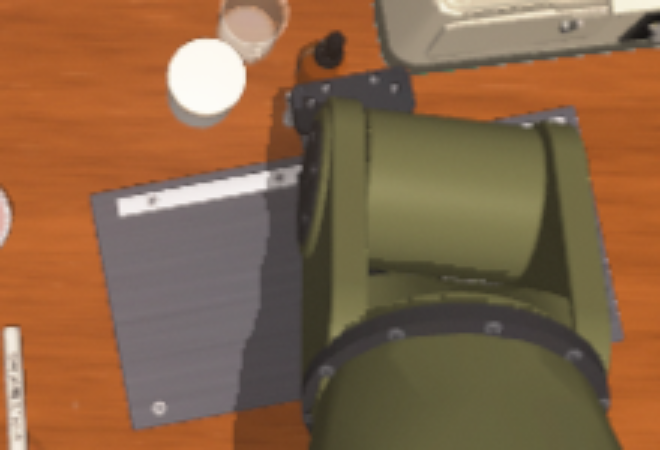

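The plate has slid along with the fingers and is hidden under the arm. The bottle at (330,55) and the jar are unmoved. I'll finish the push in fine steps.

```bash
python3 -m pendant '[-0.006,0,0,0,0,0,-0.15,-0.012,0,0,0,0,0,-0.15,-0.017,0,0,0,0,0,-0.15,-0.021,0,0,0,0,0,-0.15,-0.024,0,0,0,0,0,-0.15,-0.026,0,0,0,0,0,-0.15,-0.028,0,0,0,0,0,-0.15,-0.028,0,0,0,0,0,-0.15]'
python3 - <<'E'
from h import *
plan((.004,.01,.0115,np.pi))
E
```

```text
time_s: 12.3
ee_pos: [0.5949, -0.0303, 0.0119]
eef_rot: [3.142, -0.0, 1.78]
force: [-0.3, 2.2, 0.8]
grip_width: 0.0401
grip_force: 1.5
t 12.3 tcp nest [0.0035 0.0101] z 0.0119 F [-0.3  2.2  0.8] w 0.04
[ 0.595 -0.031  0.012] row [-0.001 -0.     0.001] [ 0. -0.  0.] rows>= 1
```

```bash
python3 -m pendant '[-0.002,0,0,0,0,0,-0.15,-0.004,0,0,0,0,0,-0.15,-0.004,0,0,0,0,0,-0.15]'
python3 -m pendant '[-0.002,0,0,0,0,0,-0.15,-0.003,0,0,0,0,0,-0.15,-0.003,0,0,0,0,0,-0.15]'
```

```text
time_s: 12.6
ee_pos: [0.595, -0.0308, 0.0119]
eef_rot: [-3.141, -0.003, 1.78]
force: [-2.1, 13.6, 1.9]
grip_width: 0.04
grip_force: 7.0
time_s: 12.9
ee_pos: [0.5951, -0.0311, 0.0119]
eef_rot: [-3.141, -0.004, 1.781]
force: [-3.9, 21.7, 3.7]
grip_width: 0.0399
grip_force: 10.9
```

Both bearing faces are reached: about 22 N against the stop. I'll retract, then check.

```bash
python3 -m pendant '[0.02,0,0,0,0,0,-0.15,0.04,0,-0.02,0,0,0,-0.15,0.06,0.05,-0.1,0,0,0,-0.5,0.06,0.12,-0.2,0,0,0,-1,0.06,0.2,-0.2,0,0,0,-1,0.06,0.3,-0.2,0,0,0,-1,0.06,0.4,-0.2,0,0,0,-1,0.06,0.4,-0.2,0,0,0,-1]'
python3 - <<'E'
from h import *
look("d"); p=grab("top"); cv2.imwrite("pics/d.png",cv2.resize(p["pixels"][100:250,230:450],None,fx=3,fy=3)[...,::-1])
f=np.radians(-70)-.26
c=np.array([.076,-.0491])+.066*np.array([np.cos(f),np.sin(f)]); t=np.array([-np.sin(f),np.cos(f)])
s=c+.032*t; print(s); plan((*s,.12,f+np.pi/2),(*s,.026,f+np.pi/2))
E
```

```text
time_s: 13.7
ee_pos: [0.7867, 0.0378, 0.112]
eef_rot: [3.141, 0.001, 1.78]
force: [-0.5, 0.6, 0.7]
grip_width: 0.0004
grip_force: 0.0
plate rel [nan nan  0.] nan
plate rel [nan nan  0.] nan
[ 0.11374374 -0.11199205]
t 13.95 tcp nest [-0.0227  0.2095] z 0.1124 F [-0.3 -0.2  1. ] w 0.0
[ 0.498 -0.163  0.12 ] row [-0.273 -0.643 -0.015] [0.    0.    1.943] rows>= 21
[ 0.498 -0.163  0.026] row [-0.273 -0.643  0.173] [0.    0.    1.943] rows>= 21h.py:65: RuntimeWarning: Mean of empty slice.
  ys,xs=np.nonzero(P[0][1]); q0=onz(P[0][0],(xs.mean(),ys.mean()),.02)
  ret = ret.dtype.type(ret / rcount)
h.py:23: RuntimeWarning: invalid value encountered in cast
  h=cv2.convexHull(((proj(p,T(pose,b))+.5)*S*16).astype(np.int32)); cv2.fillConvexPoly(m,h,1,shift=4)
h.py:30: RuntimeWarning: invalid value encountered in scalar divide
  e+=(np.abs(render(p,pose,boxes)-m)*~ig).sum()/m.sum()
```

View pics/d.png

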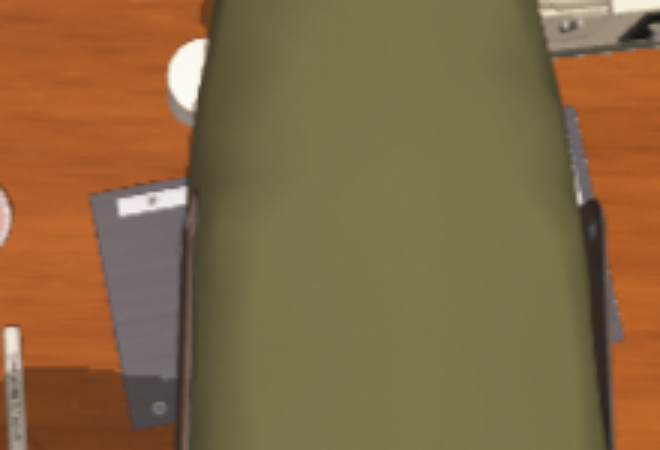

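The picture shows I retracted the wrong way: the arm is now beyond the rail, above the bottle side. I'll rise, go back along the same line, then move to the lever side.

```bash
python3 -m pendant '[0,0,-0.08,0,0,0,-1,0,0,-0.1,0,0,0,-1,0,-0.1,-0.1,0,0,0,-1,0,-0.2,-0.1,0,0,0,-1,0,-0.3,-0.1,0,0,0,-1,0,-0.4,-0.1,0,0,0,-1,0,-0.5,-0.1,0,0,0,-1,0,-0.6,-0.1,0,0,0,-1,0,-0.643,-0.1,0,0,0,-1,0,-0.643,-0.1,0,0,0,-1]'
python3 - <<'E'
from h import *
f=np.radians(-70)-.26
c=np.array([.076,-.0491])+.066*np.array([np.cos(f),np.sin(f)]); t=np.array([-np.sin(f),np.cos(f)])
s=c+.034*t; plan((*s,.12,f+np.pi*1.5),(*s,.026,f+np.pi*1.5))
look("e"); p=grab("top"); cv2.imwrite("pics/e.png",cv2.resize(p["pixels"][100:250,190:450],None,fx=3,fy=3)[...,::-1])
print("bot",np.round([onz(grab("side"),[r["region"].nonzero()[1].mean(),r["region"].nonzero()[0].mean()],.02) for r in silhouettes("dropper_bottle",grab("side"))[:1]],3))
E
```

```text
time_s: 14.95
ee_pos: [0.4648, -0.0303, 0.1619]
eef_rot: [-3.14, -0.0, 1.779]
force: [0.5, 0.7, -0.6]
grip_width: 0.0006
grip_force: 0.0
t 14.95 tcp nest [-0.0234 -0.1171] z 0.1619 F [ 0.5  0.7 -0.6] w 0.001
[ 0.499 -0.165  0.12 ] row [-0.278  0.011  0.084] [-0.001 -0.    -0.057] rows>= 3
[ 0.499 -0.165  0.026] row [-0.278  0.011  0.272] [-0.001 -0.    -0.057] rows>= 4
plate rel [ 0.0767  0.0169 -0.0043] 0.074
plate rel [ 0.0762  0.017  -0.0037] 0.192
bot [[0.728 0.023 0.02 ]]
```

View pics/e.png

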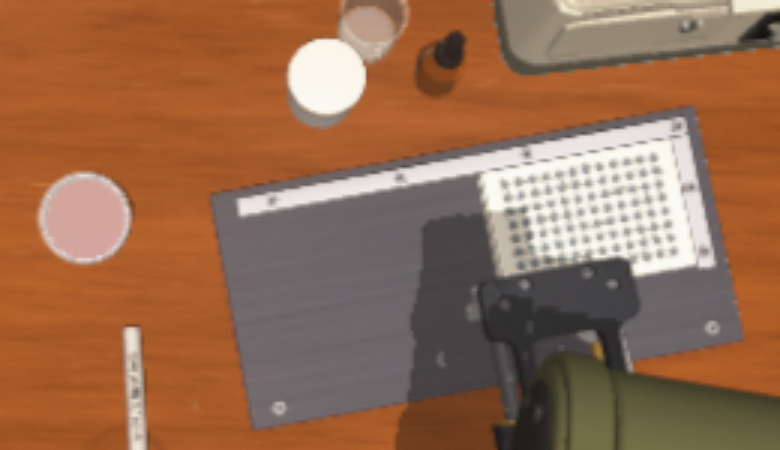

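The plate is seated: fit 76.2, 17.0 mm, -0.004 rad, at the upper right of the crop. Bottle and jar are unmoved. On to the lever.

```bash
python3 -m pendant '[-0.1,0.005,0.03,0,0,-0.03,-1,-0.2,0.011,0.06,0,0,-0.057,-1,-0.278,0.011,0.084,0,0,-0.057,-1,-0.278,0.011,0.15,0,0,-0.057,-1,-0.278,0.011,0.22,0,0,-0.057,-1,-0.278,0.011,0.265,0,0,-0.057,-1,-0.278,0.011,0.272,0,0,-0.057,-1,-0.278,0.011,0.272,0,0,-0.057,-1]'
python3 - <<'E'
from h import *
def wp(lev,off=.017):
    f=np.radians(-70)-lev
    c=np.array([.076,-.0491])+.066*np.array([np.cos(f),np.sin(f)]); return (*(c+off*np.array([-np.sin(f),np.cos(f)])),.026,f+np.pi*1.5)
plan(*[wp(a) for a in np.arange(.25,1.3,.1)])
p=grab("top"); cv2.imwrite("pics/f.png",cv2.resize(p["pixels"][150:280,330:480],None,fx=3,fy=3)[...,::-1])
E
```

```text
time_s: 16.15
ee_pos: [0.505, -0.1646, 0.0258]
eef_rot: [-3.141, -0.001, 1.87]
force: [0.4, 0.1, 0.6]
grip_width: 0.0004
grip_force: 0.0
t 16.15 tcp nest [ 0.1162 -0.1057] z 0.0258 F [0.4 0.1 0.6] w 0.0
[ 0.494 -0.15   0.026] row [ 0.035 -0.012 -0.   ] [-0.    -0.    -0.006] rows>= 1
[ 0.491 -0.144  0.026] row [ 0.048 -0.015 -0.   ] [-0.    -0.     0.058] rows>= 1
[ 0.488 -0.138  0.026] row [ 0.062 -0.016 -0.   ] [-0.    -0.     0.122] rows>= 2
[ 0.486 -0.131  0.026] row [ 0.075 -0.016 -0.   ] [-0.    -0.     0.185] rows>= 2
[ 0.485 -0.124  0.026] row [ 0.089 -0.015 -0.   ] [-0.    -0.     0.249] rows>= 3
[ 0.484 -0.118  0.026] row [ 0.102 -0.012 -0.   ] [-0.001 -0.     0.313] rows>= 4
[ 0.484 -0.111  0.026] row [ 0.115 -0.009 -0.   ] [-0.001 -0.     0.376] rows>= 4
[ 0.485 -0.104  0.026] row [ 0.128 -0.003 -0.   ] [-0.001 -0.     0.44 ] rows>= 5
[ 0.486 -0.097  0.026] row [ 0.14   0.003 -0.   ] [-0.001 -0.     0.504] rows>= 6
[ 0.488 -0.091  0.026] row [ 0.151  0.011 -0.   ] [-0.001 -0.     0.567] rows>= 6
[ 0.49  -0.084  0.026] row [ 0.162  0.019 -0.   ] [-0.001 -0.     0.631] rows>= 7
```

View pics/f.png

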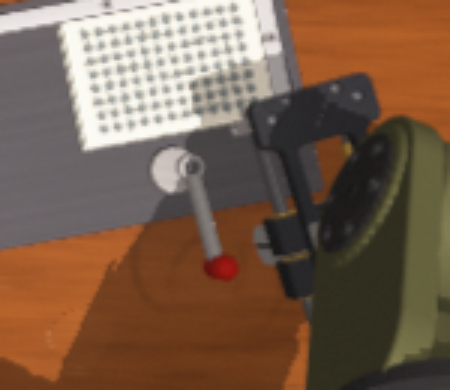

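The knob is at (222,267) in the crop, with the fingers to its right at (295,280) on the trailing side. I'll swing the lever along the arc.

```bash
python3 -m pendant '[0.018,-0.007,0,0,0,-0.006,-1,0.035,-0.012,0,0,0,-0.006,-1,0.048,-0.015,0,0,0,0.058,-1,0.062,-0.016,0,0,0,0.122,-1,0.075,-0.016,0,0,0,0.185,-1,0.089,-0.015,0,0,0,0.249,-1,0.102,-0.012,0,0,0,0.313,-1,0.115,-0.009,0,0,0,0.376,-1,0.128,-0.003,0,0,0,0.44,-1,0.14,0.003,0,0,0,0.504,-1,0.151,0.011,0,0,0,0.567,-1,0.151,0.011,0,0,0,0.567,-1]'
python3 - <<'E'
from h import *
def wp(lev,off=.017):
    f=np.radians(-70)-lev
    c=np.array([.076,-.0491])+.066*np.array([np.cos(f),np.sin(f)]); return (*(c+off*np.array([-np.sin(f),np.cos(f)])),.026,f+np.pi*1.5)
plan(*[wp(a) for a in (1.25,1.35,1.45,1.55,1.65,1.75,1.8,1.85,1.9,1.92)])
p=grab("top"); cv2.imwrite("pics/g.png",cv2.resize(p["pixels"][150:280,310:480],None,fx=3,fy=3)[...,::-1])
E
```

```text
time_s: 17.4
ee_pos: [0.4879, -0.09, 0.0267]
eef_rot: [3.141, -0.0, 0.978]
force: [-0.4, 0.1, 0.1]
grip_width: 0.0004
grip_force: 0.0
t 17.4 tcp nest [ 0.0398 -0.107 ] z 0.0267 F [-0.4  0.1  0.1] w 0.0
[ 0.49  -0.084  0.026] row [ 0.012 -0.002  0.001] [ 0.001 -0.     0.063] rows>= 1
[ 0.494 -0.078  0.026] row [ 0.026 -0.004  0.001] [ 0.001 -0.     0.127] rows>= 2
[ 0.497 -0.073  0.026] row [ 0.039 -0.004  0.001] [ 0.001 -0.     0.191] rows>= 2
[ 0.502 -0.068  0.026] row [ 0.053 -0.002  0.001] [ 0.001 -0.     0.254] rows>= 3
[ 0.506 -0.063  0.026] row [0.066 0.    0.001] [ 0.001 -0.     0.318] rows>= 4
[ 0.512 -0.058  0.026] row [0.079 0.004 0.001] [ 0.001 -0.     0.382] rows>= 4
[ 0.515 -0.057  0.026] row [0.085 0.007 0.001] [ 0.001 -0.     0.413] rows>= 5
[ 0.517 -0.055  0.026] row [0.092 0.01  0.001] [ 0.001 -0.     0.445] rows>= 5
[ 0.52  -0.053  0.026] row [0.098 0.013 0.001] [ 0.001 -0.     0.477] rows>= 5
[ 0.522 -0.052  0.026] row [0.1   0.014 0.001] [ 0.001 -0.     0.49 ] rows>= 6
```

View pics/g.png

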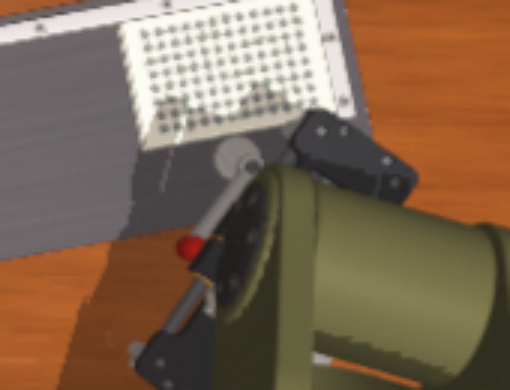

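The lever follows: the knob is at (190,247) with the fingers just behind it. I'll continue to the stop.

```bash
python3 -m pendant '[0.012,-0.002,0,0,0,0.063,-1,0.026,-0.004,0,0,0,0.127,-1,0.039,-0.004,0,0,0,0.191,-1,0.053,-0.002,0,0,0,0.254,-1,0.066,0,0,0,0,0.318,-1,0.079,0.004,0,0,0,0.382,-1,0.085,0.007,0,0,0,0.413,-1,0.092,0.01,0,0,0,0.445,-1,0.098,0.013,0,0,0,0.477,-1,0.1,0.014,0,0,0,0.49,-1,0.1,0.014,0,0,0,0.49,-1]'
python3 - <<'E'
from h import *
plan((.0135,-.066,.026,np.pi/2))
E
```

```text
time_s: 18.55
ee_pos: [0.521, -0.0534, 0.0261]
eef_rot: [-3.141, 0.001, 0.211]
force: [-4.5, -0.8, 3.6]
grip_width: 0.0002
grip_force: 2.4
t 18.55 tcp nest [ 0.0108 -0.0669] z 0.0261 F [-4.5 -0.8  3.6] w 0.0
[ 0.522 -0.056  0.026] row [0.002 0.005 0.   ] [-0.     0.     0.001] rows>= 1
```

```bash
python3 -m pendant '[0.002,0,0,0,0,0,-1,0.004,0,0,0,0,0,-1,0.004,0,0,0,0,0,-1]'
python3 -m pendant '[0.002,0,0,0,0,0,-1,0.004,0,0,0,0,0,-1,0.004,0,0,0,0,0,-1]'
```

```text
time_s: 18.85
ee_pos: [0.5216, -0.0532, 0.0258]
eef_rot: [-3.141, 0.004, 0.212]
force: [-15.8, -2.8, 9.5]
grip_width: 0.0004
grip_force: 7.7
time_s: 19.15
ee_pos: [0.5221, -0.053, 0.0256]
eef_rot: [-3.14, 0.008, 0.212]
force: [-25.8, -4.8, 16.7]
grip_width: 0.0005
grip_force: 13.4
```

The contact is stiff, so the lever is on its stop. I'll retract straight back, rise and check.

```bash
python3 -m pendant '[-0.02,0,0,0,0,0,-1,-0.05,0,0,0,0,0,-1,-0.08,0,-0.04,0,0,0,-1,-0.1,0,-0.12,0,0,0,-1,-0.15,0.1,-0.2,0,0,0,-1,-0.2,0.2,-0.25,0,0,0,-1,-0.2,0.3,-0.25,0,0,0,-1,-0.2,0.4,-0.25,0,0,0,-1,-0.2,0.4,-0.25,0,0,0,-1]'
python3 - <<'E'
from h import *
plan((.0,-.066,.026,np.pi/2)); look("h"); n=np.load("nest.npy")
ps=[grab("top"),grab("side")]; K=[]
for p in ps:
    c=proj(p,T(n,[[.01,-.049,.033]]))[0]
    h=p["pixels"].astype(int); m=(h[...,0]>110)&(h[...,0]-h[...,1]>90)&(h[...,1]<60)
    yy,xx=np.mgrid[:384,:512]; m&=np.hypot(xx-c[0],yy-c[1])<16; K.append(np.array([xx[m].mean(),yy[m].mean()])); print(m.sum())
k=tri(ps[0],K[0],ps[1],K[1]); r=rel(n,np.r_[k[:2],0])[:2]-[.076,-.0491]; print("knob",k,"lever",(-np.radians(70)-np.arctan2(r[1],r[0]))%(2*np.pi),np.hypot(*r))
a=cv2.resize(ps[0]["pixels"][90:250,190:450],None,fx=2,fy=2); b=cv2.resize(ps[1]["pixels"][160:320,150:410],None,fx=2,fy=1.7)if 0 else cv2.resize(ps[1]["pixels"][175:315,150:410],None,fx=2,fy=2)
cv2.imwrite("pics/i.png",np.vstack([a,b])[:600,:,::-1])
E
```

```text
time_s: 20.05
ee_pos: [0.4691, -0.2725, 0.1518]
eef_rot: [3.14, -0.002, 0.209]
force: [0.6, -0.4, 0.7]
grip_width: 0.0005
grip_force: 0.0
t 20.05 tcp nest [ 0.2143 -0.1632] z 0.1518 F [ 0.6 -0.4  0.7] w 0.0
[ 0.52  -0.043  0.026] row [ 0.194 -0.429  0.251] [ 0.001 -0.001  0.   ] rows>= 6
plate rel [0.0763 0.0163 0.0086] 0.047
plate rel [0.0758 0.0165 0.0106] 0.484
54
0
 ** On entry to DLASCL parameter number  4 had an illegal value
 ** On entry to DLASCL parameter number  4 had an illegal value<stdin>:7: RuntimeWarning: Mean of empty slice.
  ret = ret.dtype.type(ret / rcount)
Traceback (most recent call last):
  File "h.py", line 49, in tri
    return np.linalg.lstsq(np.vstack(A),np.hstack(B),rcond=None)[0]
           ~~~~~~~~~~~~~~~^^^^^^^^^^^^^^^^^^^^^^^^^^^^^^^^^^^^^^
numpy.linalg.LinAlgError: SVD did not converge in Linear Least Squares
```

```bash
python3 -m pendant '[-0.1,0,-0.1,0,0,0,-1,-0.1,-0.1,-0.2,0,0,0,-1,-0.1,-0.2,-0.2,0,0,0,-1,-0.1,-0.3,-0.2,0,0,0,-1,-0.1,-0.4,-0.2,0,0,0,-1,-0.1,-0.5,-0.2,0,0,0,-1,-0.1,-0.6,-0.2,0,0,0,-1,-0.1,-0.7,-0.2,0,0,0,-1,-0.1,-0.8,-0.2,0,0,0,-1,-0.1,-0.9,-0.2,0,0,0,-1,-0.1,-0.9,-0.2,0,0,0,-1]'
python3 - <<'E'
from h import *
look("h"); n=np.load("nest.npy")
ps=[grab("top"),grab("side")]; K=[]
a=cv2.resize(ps[0]["pixels"][90:250,190:450],None,fx=2,fy=2); b=cv2.resize(ps[1]["pixels"][175:315,150:410],None,fx=2,fy=2)
cv2.imwrite("pics/i.png",np.vstack([a,b])[:600,:,::-1])
for p in ps:
    c=proj(p,T(n,[[.01,-.049,.033]]))[0]
    h=p["pixels"].astype(int); m=(h[...,0]>110)&(h[...,0]-h[...,1]>90)&(h[...,1]<60)
    yy,xx=np.mgrid[:384,:512]; m&=np.hypot(xx-c[0],yy-c[1])<16; K.append(np.array([xx[m].mean(),yy[m].mean()])); print(m.sum(),c,K[-1])
k=onz(ps[0],K[0],.035); r=rel(n,np.r_[k[:2],0])[:2]-[.076,-.0491]; print("knob",k,"lever",(-np.radians(70)-np.arctan2(r[1],r[0]))%(2*np.pi),np.hypot(*r))
k=tri(ps[0],K[0],ps[1],K[1]); r=rel(n,np.r_[k[:2],0])[:2]-[.076,-.0491]; print("knob",k,"lever",(-np.radians(70)-np.arctan2(r[1],r[0]))%(2*np.pi),np.hypot(*r))
E
```

```text
time_s: 21.45
ee_pos: [0.3248, 0.1641, 0.2511]
eef_rot: [-3.141, -0.001, 0.214]
force: [-0.1, -1.2, -0.4]
grip_width: 0.0006
grip_force: 0.0
plate rel [0.0763 0.0162 0.0001] 0.025
plate rel [ 0.0759  0.0166 -0.0024] 0.177
54 [360.23593049 210.7548599 ] [360.81481481 211.59259259]
61 [253.92634574 242.13193894] [253.54098361 241.68852459]
knob [ 0.53674145 -0.04961902  0.035     ] lever 1.8944367668731545 0.06566891064288864
knob [ 0.5370228  -0.04971751  0.03488734] lever 1.8982648820272146 0.06550822907680466
```

View pics/i.png

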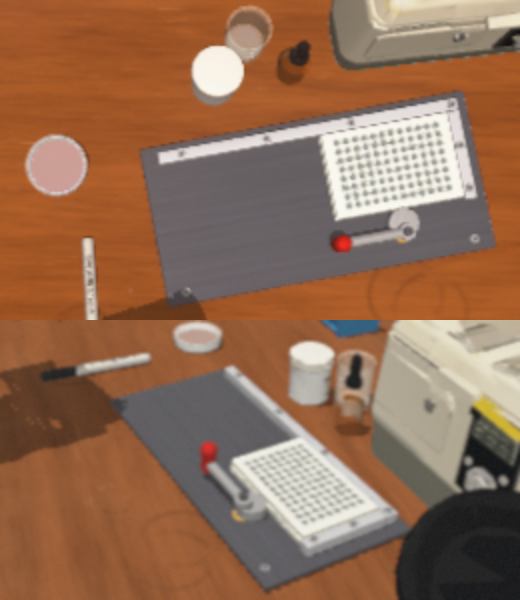

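The plate is in the corner, the knob at (342,243) is beside it, and the bystanders are unmoved. The lever measures about 1.90 rad and was pressed on its stop with about 25 N. Handing in.

```bash
python3 -c "
from station import order
print(order.hand_in())"
```

```text
the job is handed in; nothing more can be done
None
```

I handed the job in at about 21.5 s; no verdict came back. The last camera fit put the plate within about 1 mm of its seat and square to within 0.003 rad, with the lever at about 1.90 rad. The lever had been pushed with about 25 N onto a stiff stop. The cam's clamping force I couldn't measure, and the bystanders looked unmoved.

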